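# Level a leaning vice base with pry bar, weight and packer

### The arm

A 6-joint arm with a two-finger parallel gripper is mounted at the origin on the work surface; the furniture and walls round the work are solid. World frame = base frame: x ahead of the robot, y to its left, z up, the work surface at z = 0. Lengths are in mm, angles in rad, forces in N, time in s.
With the tool pointing down it reaches from about 400 to 925 mm from the base axis. Payload 12.5 kg.
Tool frame: the origin (TCP) lies at the very end of the fingers, on their centre line; the grasp point (between the pads) lies 19 mm behind it (env.grasp_offset is the distance from the TCP to the grasp point, in mm); z points along the fingers, y is the direction in which the jaws open and shut (so a half turn about z gives the same grasp; the last joint's range is limited). The gripper opens to 95 mm and grips with 3 to 60 N. Pads are 20 mm wide; open, the fingers measure 119 mm over their backs; the gripper's body (75 mm by 180 mm) begins 59 mm behind the grasp point.
Start: joints at [1.015, 0.491, 1.559, -0, 1.092, -0.106], TCP at [271.728, 562.86, 214.661] pointing down, gripper open.
Joint ranges: [-3.1, 3.1], [-0.84, 2.19], [0.05, 2.79], [-1.13, 4.28], [0.06, 2.93], [-2.69, 2.69]. Speed limits (rad/s): [2.22, 2.22, 2.79, 3.14, 3.14, 3.14].

### API

Orientations are given as [roll, pitch, yaw] about the fixed x, y, z axes, in that order (R = Rz(yaw) Ry(pitch) Rx(roll)).
In Python, from cell import env gives the robot as it stands. The module is installed in compiled form; this text tells all that it offers.
- The arm moves only by the shell command python3 -m pendant 'ROWS'. ROWS is JSON, one flat list of numbers, 5 for each row, row after row: the shift along the tool's x, y, z as a fraction of full scale, then the turn about the tool's z as a fraction of full scale, then the gripper's target within -1 to 1 (shut at 1, half-way at 0, fully open at -1). In form: [x, y, z, turn, grip, x, y, z, turn, grip, ...]. A call has 1 to 10 rows; each row shifts and turns the commanded pose from where the row before left it, along the tool's axes as they then stand; what a row does not reach is not made up. Full scale, the value 1, is 0.4 m for a shift and 180 degrees for a turn. A row lasts 1/8 s, in which the tool goes at most 62.5 mm and 10.7 degrees, less where a joint would pass 70% of its speed; a pose out of reach is approached as far as the arm can. A call with a number of a shift or a turn outside -1 to 1 is refused whole. A call with a gripper value outside its range is refused whole. The fingers move at their own pace and stop on an object; the grip force is fixed at half the most. Time passes only in rows, so rows that do not move let the fingers close. It gives the time, the measured TCP pose, the force and the opening at its end, in the units of the state.
- env.state(): the state, without advancing time (a new reading comes with each control period).
- env.read_camera(name): name is "side" or "top" or "wrist"; returns the picture (384x512x3 uint8, red, green, blue); there is no depth.
- env.camera_model(name): a dict with "fx", "fy", "cx", "cy" (pixels), "k1" (the pictures are not rectified: a ray, as slopes to the right and down, at radius r is drawn at 1 + k1 r^2 times it, then the intrinsics apply), "view" (4x4, takes a point from world to camera coordinates); the wrist camera has in their place "tool_from_camera" (4x4, takes a point from camera to tool coordinates, whose origin is the TCP and whose axes are the flange's). Camera axes: x right, y down, z forward; pixel columns grow to the right and rows downward; lengths in mm; the calibration is good to about 2 mm. A picture is of the moment at which its call begins: read the wrist's pose just before it. camera_model takes no time and is no camera call.
- env.job_done(): hands the job in, once; it reports no verdict.
Trained networks look in the newest picture that a camera, given by its name, has taken for a name from the list of things; names that differ only in an ending like _2 or _b are one class to them, and where a whole thing is asked for, a point or a joint stands for the part that bears it (a point fixed in the world has none). Each returns a list of dicts, best first, with "confidence" (0 to 1); they miss things now and then, are a little off and sometimes report something else, mostly with a low value. They report only what shows in the picture. A call takes as long as a camera call. They do not tell look-alikes from the thing itself.
- env.masks_of(thing, camera): "region" (384x512 bool, what is visible of it).
- env.landmark_of(thing, camera): "xyz" ([x, y, z] in mm, in world coordinates, good to about 4 mm: a listed point, or the origin of a listed thing).
The state is a dict: "t": time; "joints": joint angles; "qvel": joint speeds; "tau": joint torques, N m; "eef_pos": TCP position; "tcp_rot": TCP orientation; "ft_force": force on the tool from outside, world axes, zero at the start; "moment": the same for the moment, N m; "opening": opening from 0.0 (shut) to 1.0 (fully open).
Only numpy, scipy, OpenCV 4.12 (cv2) and the standard library are available. Lean on these libraries where they do the work, as an engineer would, in place of code of your own. Each camera call takes 0.05 s, during which the arm holds its last target.

### The job

The heavy vice base leans because only its two right feet stand on packing: set the bench weight down near the raised free end of the pry bar, so that it levers the base up over the fulcrum block and holds it, and slide the packer of the same thickness flat under the whole of the raised left foot. Then take the weight off again, letting the base down gently, and stand the weight upright on the bench, clear of bar and base. Don't shove the base out of its place or disturb the tape, scissors and marker.

Things in the scene. Friction and masses are not known exactly. Their poses are not given: they have to be found in the camera images.
- machine_base: Grey cast-iron base with steel T-slotted top and a low vice, about 6 kg, 260 mm (own x) x 210 mm (own y), top at 52 mm, vice 107 mm; too wide to grip. Three round feet, 28 mm diameter, 20 mm high: two right ones at own (+-100, -80) mm on 8 mm packing, the left one on the bench, so it leans 2.8 degrees left. Origin: mid-plan at sole height; own y points left, to the single foot.
- left_foot (a point): Centre of the sole of the base's single left foot, own (-70, 85, 0) mm of the base, 20 mm in from its left edge. Starts on the bench; needs 8 mm under it for the base to be level. Held 14 to 15 mm above the bench while the weight lies near the bar's free end.
- fulcrum: Dark steel fulcrum block, 70 mm (own x) x 44 x 22 mm high, half-round ridge (radius 9 mm) along own x on top. Loose on the bench, 50 mm left of the base's left edge and 130 mm farther along own x than the left foot. Origin: centre of underside; own y points along the bar, away from the base.
- pry_bar: Flat steel bar 370 (own y) x 34 x 8 mm, loose over the fulcrum; origin: mid underside. The toe (own y -185) reaches 20 mm under the base, 70 mm from the ridge; the free end (+185) is 300 mm past it, its top 88 mm up, sloping 12 degrees. With the weight centred 30 to 80 mm from the free end, that end sinks onto the bench (bar top about 12 mm high under the weight, 4 degrees slope); 0.6 kg.
- bar_end (a point): Middle of the upper edge of the pry bar's free end.
- weight: Dark steel bench weight, 0.95 kg: block 62 mm (own x) x 80 mm (own y) x 26 mm high, flat underside; above it a round handle bar 16 mm in diameter, 84 mm long, along own y, its axis 60 mm above the underside, 26 mm clear below it. Origin: centre of the underside.
- packer_thin: The matching packer: piece of aluminium flat bar 130 mm long (own y), 50 mm wide (own x), 8 mm thick, as thick as the packing under the right feet; 0.14 kg. Origin: centre of its underside.
- packer_thick: The wrong packer: same length and width, but 13 mm thick. It may stay where it is. Origin: centre of its underside.
- masking_tape: Roll of masking tape lying flat, about 98 mm in diameter, 25 mm high; leave alone.
- scissors: Scissors lying flat, about 200 mm long; leave alone.
- marker: Marker pen lying flat, 140 mm long; leave alone.
Mind the look-alikes: they are no part of the job. What is shaped like the weight but turquoise is not meant.

How it is judged:
By the outcome, as a careful person would: the job done as asked, in the order asked, and still so for the second after the job is handed in, with the robot touching nothing.
It also fails if it takes over 69 s, if anything falls off the work surface, if the arm or the gripper's body presses on something with over 40 N, if the wrist force passes 120 N, or if a joint passes its speed limit or range.

## Working session

There is one attempt and no reset: what is moved stays moved. The work goes in short steps, Python scripts to look and compute and a shell command to move; the robot and the scene stay as the last step left them, time stands still between calls to the robot, and variables do not carry over. Pictures are saved under pics/ and viewed, and the job is handed in when it is done.

```bash
mkdir -p pics; ls; cat > h.py <<'E'
import numpy as np, cv2
from cell import env
def snap(cam,name,crop=None,scale=1):
    im=env.read_camera(cam)
    c=im if crop is None else im[crop[1]:crop[3],crop[0]:crop[2]]
    if scale!=1: c=cv2.resize(c,None,fx=scale,fy=scale,interpolation=cv2.INTER_CUBIC)
    cv2.imwrite('pics/'+name+'.png',c[:,:,::-1]); return im
def Rot(rpy):
    from scipy.spatial.transform import Rotation as R
    return R.from_euler('xyz',rpy).as_matrix()
def cammodel(cam):
    m=env.camera_model(cam)
    if cam=='wrist':
        s=env.state(); T=np.eye(4);T[:3,:3]=Rot(s['tcp_rot']);T[:3,3]=s['eef_pos']
        V=np.linalg.inv(T@np.array(m['tool_from_camera']))
    else: V=np.array(m['view'])
    return m,V
def proj(cam,P,mv=None):
    m,V=mv or cammodel(cam); P=np.atleast_2d(P)
    c=(V[:3,:3]@P.T).T+V[:3,3]; s=c[:,:2]/c[:,2:]; r2=(s**2).sum(1,keepdims=True)
    s=s*(1+m['k1']*r2); return s*[m['fx'],m['fy']]+[m['cx'],m['cy']]
def pix2z(cam,uv,z,mv=None):
    m,V=mv or cammodel(cam); out=[]
    for u in np.atleast_2d(uv):
        d=(np.array(u,float)-[m['cx'],m['cy']])/[m['fx'],m['fy']]; s=d.copy()
        for _ in range(20): s=d/(1+m['k1']*(s@s))
        ray=V[:3,:3].T@np.array([s[0],s[1],1]); o=-V[:3,:3].T@V[:3,3]
        out.append(o+ray*(z-o[2])/ray[2])
    return np.array(out)
E
python3 - <<'E'
from h import *
snap('side','side0',None,1.5);snap('top','top0',None,1.5)
for c in ['top','side']:
    for t in ['machine_base','left_foot','fulcrum','pry_bar','bar_end','weight','packer_thin','packer_thick']:
        print(c,t,[(np.round(d['xyz']).tolist(),round(d['confidence'],2)) for d in env.landmark_of(t,c)][:4])
s=env.state();print(s['t'],s['eef_pos'],s['tcp_rot'],s['opening'],env.grasp_offset)
E
```

```text
pics
top machine_base [([492.0, -307.0, 6.0], 0.73)]
top left_foot [([436.0, -213.0, 6.0], 0.97)]
top fulcrum [([577.0, -163.0, -0.0], 0.76)]
top pry_bar [([589.0, -53.0, 49.0], 0.6), ([610.0, 126.0, 96.0], 0.44)]
top bar_end [([612.0, 126.0, 94.0], 0.6)]
top weight [([334.0, -66.0, 2.0], 0.72), ([447.0, 55.0, 1.0], 0.67)]
top packer_thin [([449.0, 257.0, -3.0], 0.58)]
top packer_thick [([570.0, 249.0, -1.0], 0.7)]
side machine_base [([447.0, 258.0, -0.0], 0.64), ([497.0, -307.0, 3.0], 0.59)]
side left_foot [([439.0, -213.0, -1.0], 0.78)]
side fulcrum [([575.0, -165.0, 1.0], 0.51)]
side pry_bar [([587.0, -48.0, 46.0], 0.77)]
side bar_end [([610.0, 124.0, 88.0], 0.56)]
side weight [([447.0, 56.0, -1.0], 0.83), ([336.0, -70.0, -2.0], 0.73), ([240.0, -281.0, 2.0], 0.72)]
side packer_thin [([448.0, 260.0, -4.0], 0.66)]
side packer_thick [([566.0, 252.0, 2.0], 0.53)]
0.9 [271.73913749 562.86335829 214.6677793 ] [3.14146647e+00 3.40167974e-05 2.69179286e+00] 0.9992204873400468 18.8
```

View pics/top0.png

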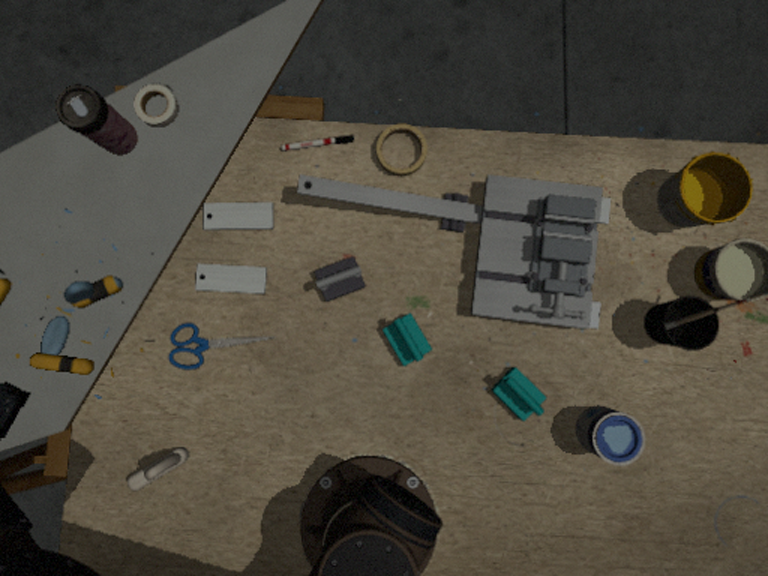

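View pics/side0.png

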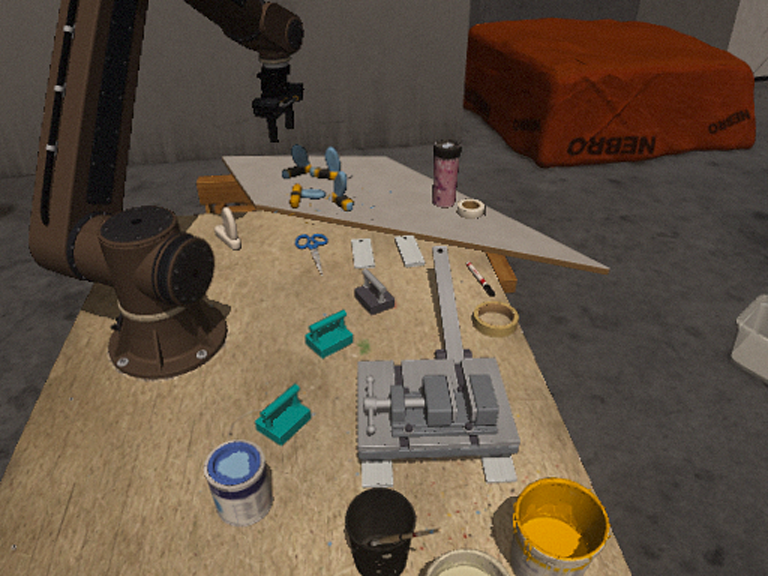

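The dark weight-shaped thing is at top0 (338,279); the two turquoise ones at (407,339) and (519,394) are look-alikes. The packers are at (238,215) and (231,279). I'll enlarge these and measure their orientations.

```bash
python3 - <<'E'
from h import *
im=snap('top','topc',(120,110,290,270),4)
im2=snap('side','sidec',(220,145,350,225),6)
# masks
for t,z in [('packer_thin',8),('packer_thick',10),('weight',26),('pry_bar',50)]:
    for d in env.masks_of(t,'top')[:3]:
        m=d['region'].astype(np.uint8); 
        if m.sum()<20: continue
        c=max(cv2.findContours(m,0,2)[0],key=len); r=cv2.minAreaRect(c)
        b=pix2z('top',cv2.boxPoints(r),z)[:,:2]
        e1=b[1]-b[0];e2=b[2]-b[1]
        l=e1 if np.hypot(*e1)>np.hypot(*e2) else e2
        print(t,round(d['confidence'],2),'cen',b.mean(0).round(1),'len',np.hypot(*e1).round(),np.hypot(*e2).round(),'ang',np.degrees(np.arctan2(l[1],l[0])).round(1), im[d['region']].mean(0).round())
    
E
```

```text
packer_thin 0.63 cen [448.2 261.4] len 52.0 131.0 ang -93.0 [121. 122. 117.]
packer_thick 0.77 cen [566.9 249.5] len 128.0 51.0 ang -88.2 [119. 121. 116.]
weight 0.87 cen [447.5  58.9] len 87.0 63.0 ang -67.9 [57. 55. 56.]
weight 0.78 cen [336.1 -67.4] len 63.0 86.0 ang -148.6 [19. 76. 71.]
weight 0.75 cen [ 233.4 -275.4] len 64.0 97.0 ang -135.2 [19. 74. 69.]
pry_bar 0.79 cen [593.1 -33.9] len 38.0 342.0 ang -99.5 [100. 100.  97.]
```

View pics/topc.png

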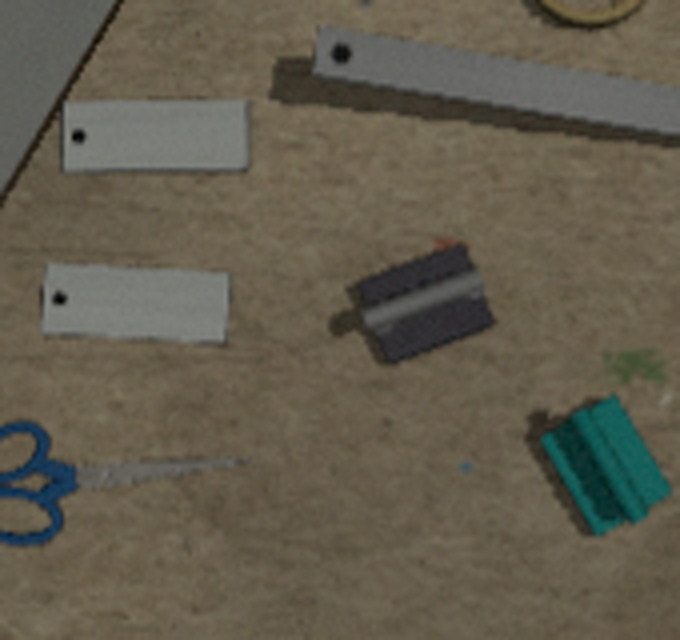

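View pics/sidec.png

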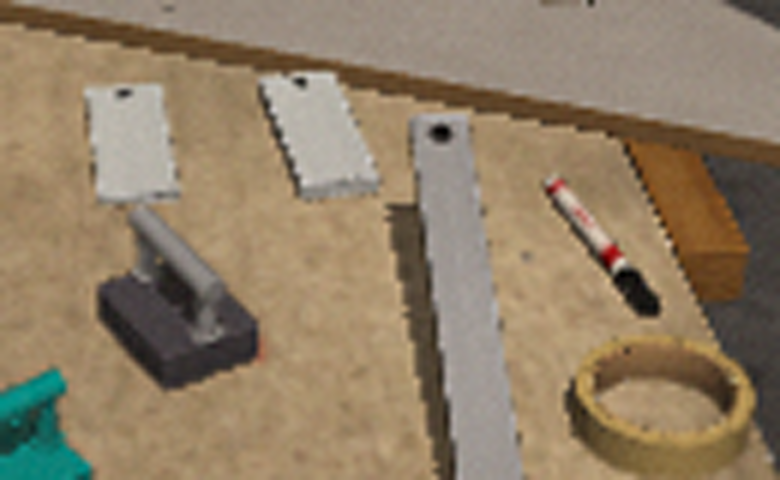

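The near packer (sidec (130,140)) shows a thinner front face than the far one (sidec (320,130)), which fits the networks' labels. The dark weight (sidec (180,300)) is the only one that isn't turquoise. I'll turn 42° and travel to the weight, stopping on the way for a wrist view of the packers.

```bash
python3 -m pendant '[0,0,0,0.0586,-1, 0,0,0,0.0586,-1, 0,0,0,0.0586,-1, 0,0,0,0.0586,-1, -0.134,-0.007,0.016,0,-1, -0.134,-0.007,0.016,0,-1, -0.134,-0.007,0.016,0,-1, -0.134,-0.007,0.016,0,-1, -0.134,-0.007,0.016,0,-1]'; cat >> h.py <<'E'
def to(x,y,z,yawdeg=None):
    s=env.state(); p=s['eef_pos']; yaw=s['tcp_rot'][2]
    if yawdeg is not None:
        t=(np.degrees(yaw)-yawdeg+180)%360-180
        print('turn frac',round(t/180,4)); yaw=np.radians(yawdeg)
    d=np.array([x,y,z])-p
    tx=np.array([np.cos(yaw),np.sin(yaw),0]);ty=np.array([np.sin(yaw),-np.cos(yaw),0])
    print('t',round(s['t'],2),'pos',p.round(1),'rpy',np.degrees(s['tcp_rot']).round(1),'F',np.round(s['ft_force'],1),'open',round(s['opening'],3))
    print('frac total xyz',(np.array([d@tx,d@ty,-d[2]])/400).round(4),'min rows',np.ceil(np.linalg.norm(d)/60))
E
python3 - <<'E'
from h import *
snap('wrist','w1',None,1.5)
to(447,57,150,112)
E
```

```text
t: 2.33
eef_pos: [359.7, 307.7, 182.7]
tcp_rot: [3.141, -0.0, 1.956]
ft_force: [1.3, 0.1, 0.5]
opening: 0.997
turn frac -0.0002
t 2.38 pos [360.3 303.4 181.8] rpy [-1.799e+02  1.000e-01  1.120e+02] F [ 1.5 -1.1  0.9] open 0.998
frac total xyz [-0.6522 -0.0298  0.0795] min rows 5.0
```

View pics/w1.png

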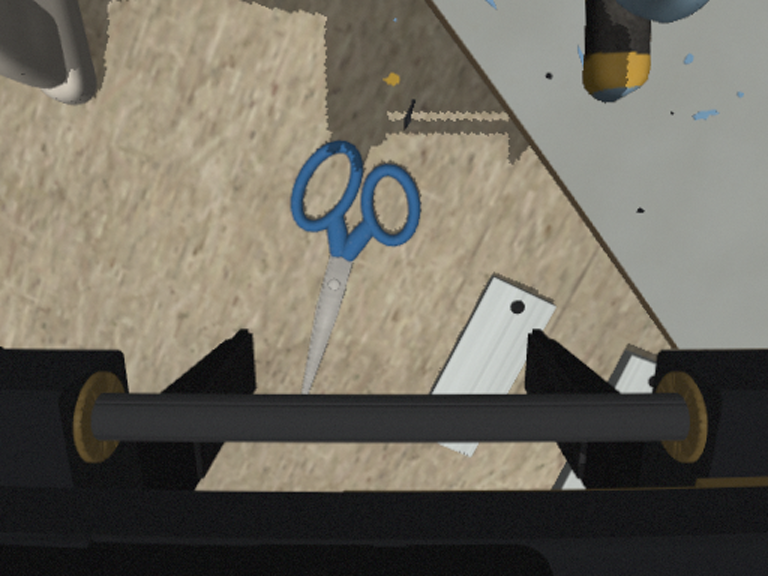

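The wrist view shows the scissors and part of the packers, with the fingers in the way. I'll carry on to the weight and stop short so the camera can see it.

```bash
python3 -m pendant '[-0.13,-0.006,0.016,0,-1, -0.13,-0.006,0.016,0,-1, -0.13,-0.006,0.016,0,-1, -0.13,-0.006,0.016,0,-1, -0.13,-0.006,0.016,0,-1,-0.1,0,0,0,-1,-0.1,0,0,0,-1,0,0,0,0,-1]';python3 - <<'E'
from h import *
snap('wrist','w2',None,1.5)
print([(np.round(d['xyz'],1),d['confidence']) for d in env.landmark_of('weight','wrist')])
to(447,57,42,112)
E
```

```text
t: 3.38
eef_pos: [476.7, -12.4, 150.6]
tcp_rot: [3.141, 0.0, 1.952]
ft_force: [0.1, 0.1, 0.1]
opening: 0.996
[(array([ 3.383e+02, -6.800e+01, -1.000e-01]), 0.91)]
turn frac -0.0001
t 3.48 pos [475.5 -10.4 150.5] rpy [-180.   -0.  112.] F [-0.3 -0.1  0. ] open 0.999
frac total xyz [ 0.183  -0.0029  0.2713] min rows 3.0
```

View pics/w2.png

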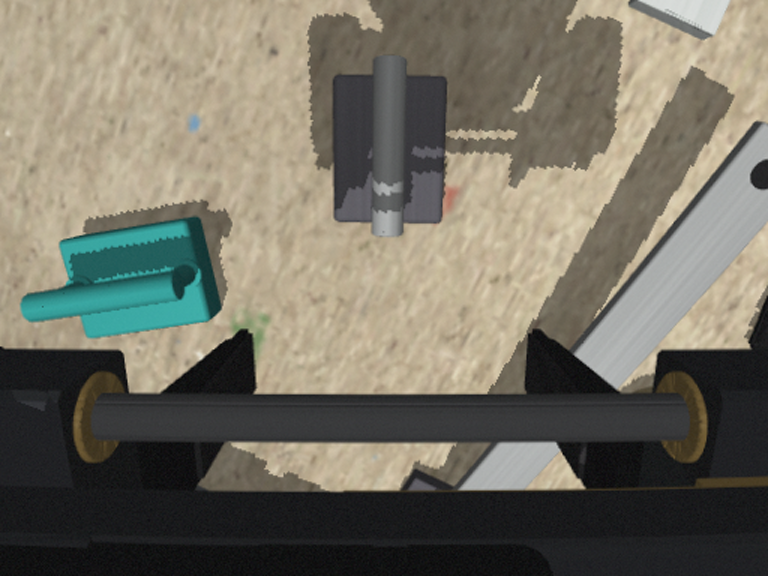

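The dark weight is at w2 (390,150), with its handle squared to the jaws. The turquoise one is at (140,275). Now I'll compute the weight's position and the bar's geometry.

```bash
python3 - <<'E'
from h import *
mv=cammodel('wrist')
c=pix2z('wrist',np.array([[334,76],[446,77],[442,222],[334,220]])/1.5,26,mv);print(c.round(1),c.mean(0).round(1))
h=pix2z('wrist',np.array([[389.5,57],[388,234]])/1.5,64,mv);print(h.round(1),h.mean(0))
a=h[0]-h[1];print(np.degrees(np.arctan2(a[1],a[0])))
# bar end in wrist & top: 
print('barend top',pix2z('top',[[199,122.75]],88))
# bar edges in top crop at near base: fit direction using z-varying; use side as well
b=c.mean(0);to(b[0],b[1],42,112)
E
```

```text
[[405.4  81.5  26. ]
 [461.1 103.4  26. ]
 [489.6  31.2  26. ]
 [432.5   9.5  26. ]] [447.1  56.4  26. ]
[[432.   94.9  64. ]
 [462.   18.3  64. ]] [446.99739352  56.56654765  64.        ]
111.38074997658258
barend top [[609.26793628 127.017594    88.        ]]
turn frac -0.0001
t 3.48 pos [475.5 -10.4 150.5] rpy [-180.   -0.  112.] F [-0.3 -0.1  0. ] open 0.999
frac total xyz [ 0.1815 -0.0032  0.2713] min rows 3.0
```

```bash
python3 -m pendant '[0.0905,-0.0016,0,0,-1, 0.0905,-0.0016,0.0,0,-1, 0,0,0.1,0,-1, 0,0,0.1,0,-1, 0,0,0.05,0,-1, 0,0,0.022,0,-1,0,0,0,0,1,0,0,0,0,1,0,0,0,0,1,0,0,0,0,1]';python3 - <<'E'
from h import *
to(580,70,170,83)
E
```

```text
t: 4.72
eef_pos: [447.6, 56.1, 42.3]
tcp_rot: [3.141, 0.0, 1.955]
ft_force: [-0.1, 0.1, 0.5]
opening: 0.634
turn frac 0.1613
t 4.72 pos [447.6  56.1  42.3] rpy [179.9   0.  112. ] F [-0.1  0.1  0.5] open 0.634
frac total xyz [ 0.0747  0.3243 -0.3194] min rows 4.0
```

Closing is still under way. I'll finish it, lift, then turn and measure the bar direction.

```bash
python3 -m pendant '[0,0,0,0,1,0,0,0,0,1,0,0,0,0,1,0,0,0,0,1,0,0,0,0,1,0,0,0,0,1]'; python3 -m pendant '[0,0,-0.03,0,1,0,0,-0.07,0,1,0,0,-0.1,0,1,0,0,-0.1,0,1,0,0,-0.08,0,1,0,0,0,0.054,1,0,0,0,0.054,1,0,0,0,0.054,1,0,0,0,0,1]'
python3 - <<'E'
from h import *
snap('wrist','w3',None,1.5)
im=snap('top','top3',(180,90,340,180),5)
to(580,70,180,83)
E
```

```text
t: 5.48
eef_pos: [447.8, 56.2, 41.8]
tcp_rot: [3.141, 0.0, 1.955]
ft_force: [2.9, 2.2, -2.1]
opening: 0.161
t: 6.6
eef_pos: [446.4, 56.1, 193.8]
tcp_rot: [-3.14, 0.0, 1.448]
ft_force: [-0.1, -0.8, -9.8]
opening: 0.16
turn frac 0.0006
t 6.7 pos [446.8  56.1 193.8] rpy [-179.9    0.    83.1] F [ -0.1  -0.3 -10. ] open 0.157
frac total xyz [0.075  0.3263 0.0345] min rows 3.0
```

View pics/w3.png

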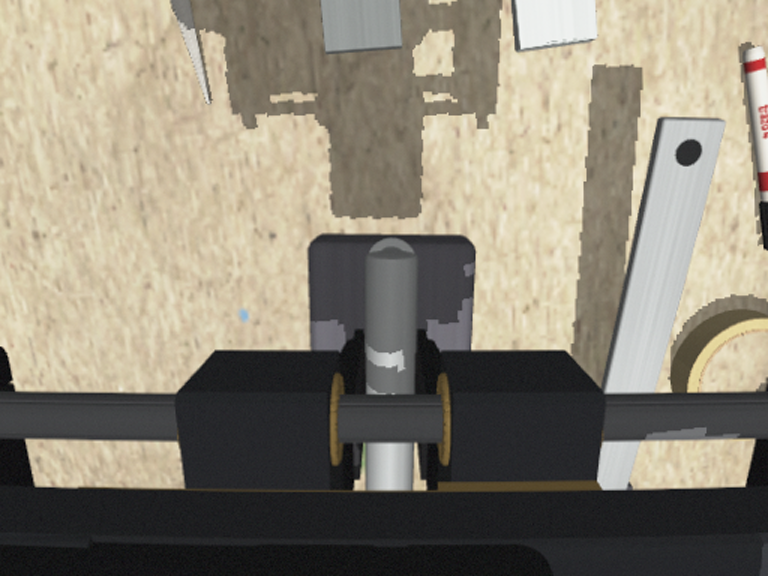

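View pics/top3.png

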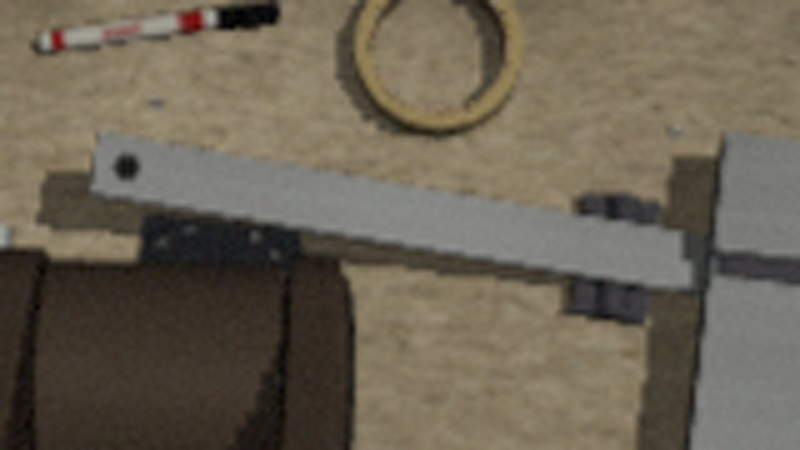

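```bash
python3 - <<'E'
from h import *
mv=cammodel('wrist')
e=pix2z('wrist',np.array([[691,119]])/1.5,88,mv)[0]; e2=pix2z('top',[[180+95/5,90+165/5]],88)[0]
f=pix2z('top',[[180+612/5,90+242/5]],39)[0]
print(e.round(1),e2.round(1),f.round(1))
for q in (e,e2):
    d=(q-f)[:2];L=np.hypot(*d);u=d/L;print('L',L,'ang',np.degrees(np.arctan2(u[1],u[0])),'target at 245',f[:2]+u*245)
E
```

```text
[611.4 125.6  88. ] [608.6 127.   88. ] [ 577.3 -154.8   39. ]
L 282.53920677868564 ang 83.06404472760667 target at 245 [606.9054529   88.38219527]
L 283.56402630360117 ang 83.66842930624394 target at 245 [604.33838489  88.68074824]
```

```bash
python3 -m pendant '[0.015,0.08,0,0,1,0.015,0.1,0,0,1,0.012,0.1,0.0,0,1,0.01,0.11,0.0,0,1,0,0,0.05,0,1,0,0,0.05,0,1,0,0,0,0,1,0,0,0,0,1]'; 
python3 - <<'E'
from h import *
snap('side','s4',(220,145,350,245),6)
to(605,77,145,83)
E
```

```text
t: 7.7
eef_pos: [605.0, 57.5, 154.5]
tcp_rot: [3.141, -0.0, 1.448]
ft_force: [0.3, -0.5, -9.0]
opening: 0.159
turn frac -0.0004
t 7.75 pos [605.1  57.5 154.8] rpy [179.9  -0.   82.9] F [-0.9 -0.1 -9.4] open 0.161
frac total xyz [ 0.0485 -0.0062  0.0244] min rows 1.0
```

View pics/s4.png

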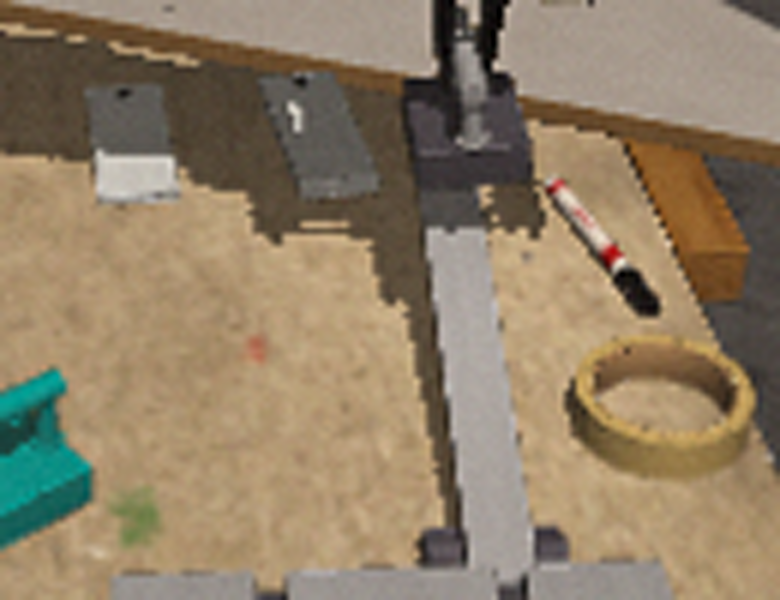

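The weight hangs over the bar near its free end, s4 (470,130). I'll lower it gently.

```bash
python3 -m pendant '[0.0485,-0.006,0.024,0,1,0,0,0.02,0,1,0,0,0.02,0,1,0,0,0.015,0,1,0,0,0.015,0,1,0,0,0.015,0,1,0,0,0.015,0,1,0,0,0.015,0,1,0,0,0,0,1]';  python3 -m pendant '[0,0,0.015,0,1,0,0,0.015,0,1,0,0,0.015,0,1,0,0,0.015,0,1,0,0,0.015,0,1]'
python3 - <<'E'
from h import *
snap('side','s5',(210,145,350,310),4)
to(605,77,53.5,83)
E
```

```text
t: 8.88
eef_pos: [604.6, 77.0, 97.7]
tcp_rot: [-3.141, 0.0, 1.447]
ft_force: [0.1, 0.2, -8.6]
opening: 0.161
t: 9.5
eef_pos: [605.4, 77.3, 68.3]
tcp_rot: [3.14, -0.001, 1.446]
ft_force: [1.3, 3.8, -1.2]
opening: 0.16
turn frac -0.0006
t 9.55 pos [605.   77.2  67.6] rpy [180.   -0.   82.9] F [ 2.2  3.4 -3.1] open 0.157
frac total xyz [-0.0006 -0.      0.0352] min rows 1.0
```

View pics/s5.png

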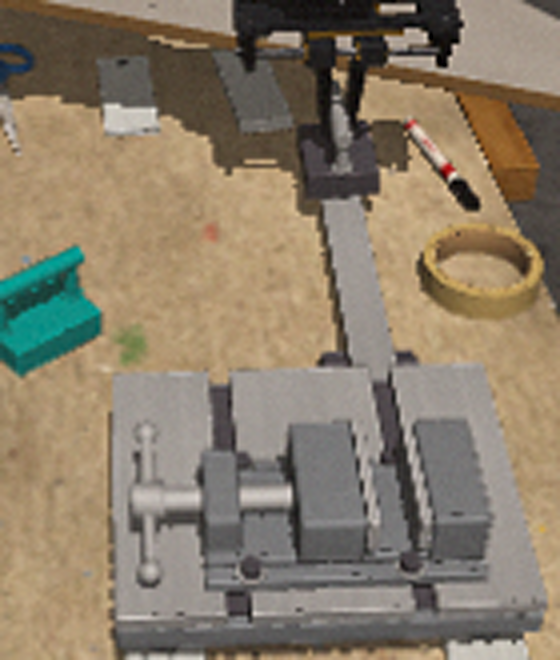

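The weight is on the bar (s5 (340,165)) and the base is rising. I'll continue slowly.

```bash
python3 -m pendant '[0,0,0.01,0,1,0,0,0.01,0,1,0,0,0.008,0,1,0,0,0.004,0,1,0,0,0,0,1]'; python3 -m pendant '[0,0,0.004,0,1,0,0,0,0,1]'
python3 - <<'E'
from h import *
snap('side','s6',(210,145,350,310),4)
snap('wrist','w6',None,1.5)
to(605,77,53.5,83)
E
```

```text
t: 10.18
eef_pos: [606.7, 77.7, 57.1]
tcp_rot: [3.137, -0.002, 1.446]
ft_force: [4.0, 8.5, 9.0]
opening: 0.162
t: 10.42
eef_pos: [607.5, 77.9, 56.0]
tcp_rot: [3.134, -0.002, 1.447]
ft_force: [5.7, 10.9, 12.8]
opening: 0.159
turn frac -0.0007
t 10.53 pos [607.4  77.8  56. ] rpy [ 1.796e+02 -1.000e-01  8.290e+01] F [ 6.3  9.9 12.4] open 0.161
frac total xyz [-0.0028 -0.0058  0.0063] min rows 1.0
```

View pics/w6.png

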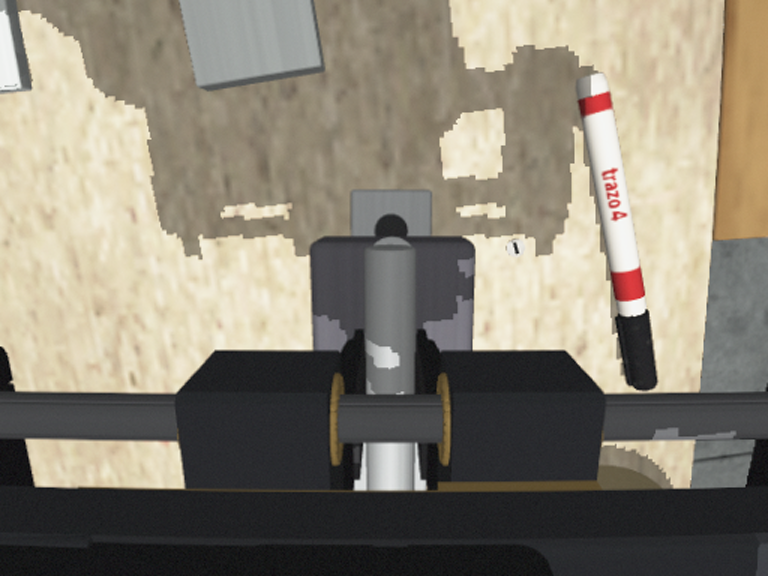

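View pics/s6.png

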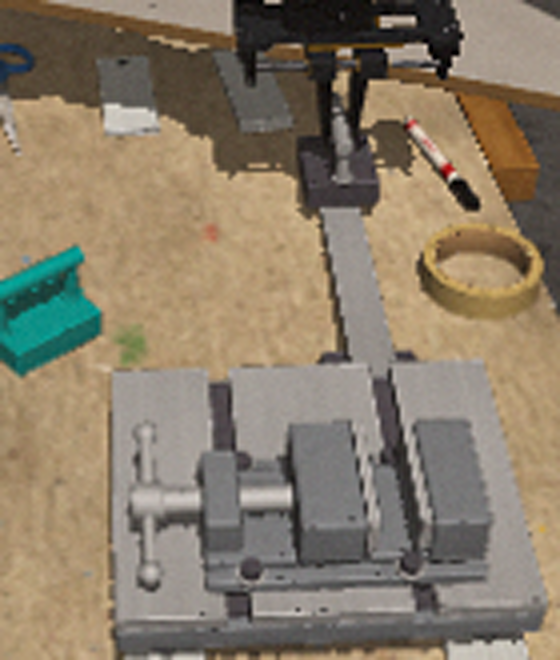

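The weight's far edge is about 15 mm short of the free end, so its centre is about 55 mm from it. It is centred on the bar. I'll relieve the press a little and release.

```bash
python3 -m pendant '[0,0,-0.003,0,1,0,0,0,0,1,0,0,0,0,0.5,0,0,0,0,0.3,0,0,0,0,0,0,0,0,0,-0.3,0,0,0,0,-0.3,0,0,0,0,-0.3]'
python3 - <<'E'
from h import *
snap('wrist','w7',None,1.5)
snap('side','s7',(210,145,350,310),4)
to(605,77,153.5,83)
E
```

```text
t: 11.52
eef_pos: [604.7, 77.0, 55.0]
tcp_rot: [-3.141, -0.0, 1.446]
ft_force: [0.4, 0.4, -0.2]
opening: 0.644
turn frac -0.0007
t 11.62 pos [604.8  77.   55. ] rpy [-180.    -0.    82.9] F [ 0.  -0.3 -0.6] open 0.644
frac total xyz [ 0.      0.0005 -0.2462] min rows 2.0
```

View pics/w7.png

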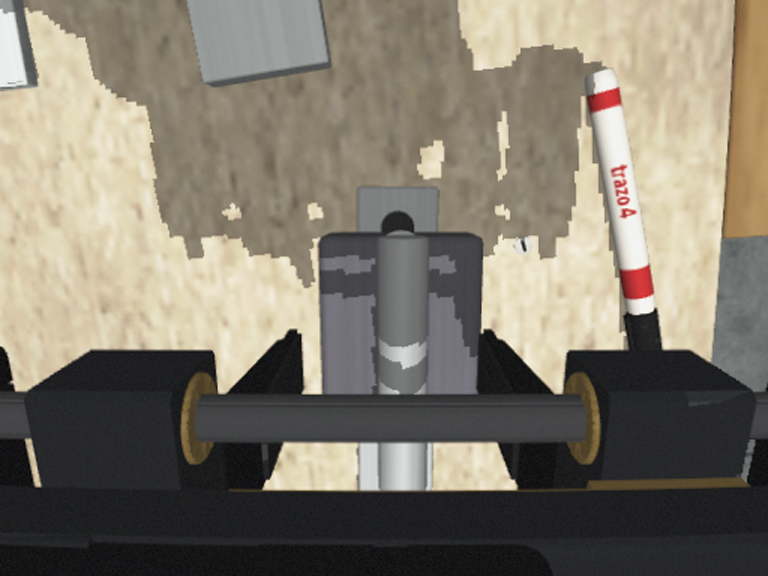

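View pics/s7.png

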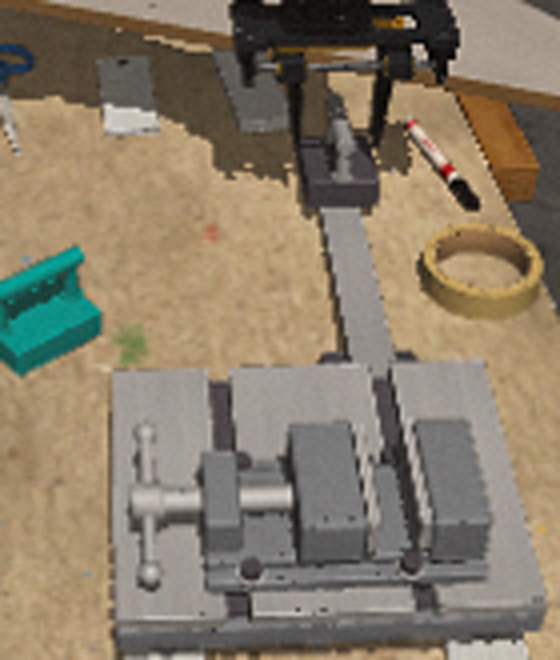

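The weight rests free on the bar (w7, s7), with the bar end down and the base lifted. Next is the packer: rise, then look at both packers from close by.

```bash
python3 -m pendant '[0,0,-0.05,0,-0.3,0,0,-0.1,0,-0.3,0,0,-0.1,0,-0.3,0.043,-0.1035,0,0,-0.4,0.043,-0.1035,0,0,-0.4,0.043,-0.1035,0,-0.011,-0.4,0.043,-0.1035,0,-0.011,-0.4,0,0,0,0,-0.4]'
python3 - <<'E'
from h import *
snap('wrist','w8',None,1.5)
im=snap('top','t8',None,1.5)
for t in ['packer_thin','packer_thick']: print(t,[(np.round(d['xyz'],1),round(d['confidence'],2)) for d in env.landmark_of(t,'wrist')])
print('foot',[(np.round(d['xyz'],1),round(d['confidence'],2)) for d in env.landmark_of('left_foot','top')],[(np.round(d['xyz'],1),round(d['confidence'],2)) for d in env.landmark_of('left_foot','side')])
to(451,294,2,87)
E
```

```text
t: 12.62
eef_pos: [446.1, 165.4, 155.4]
tcp_rot: [-3.141, 0.0, 1.518]
ft_force: [0.7, -0.6, 0.6]
opening: 0.701
packer_thin [(array([448.1, 262.1,   6.6]), 0.66)]
packer_thick [(array([569.9, 249.8,  -3.4]), 0.88)]
foot [(array([ 433.5, -215.4,   16.9]), 0.57)] [(array([ 439.3, -211.7,   14.9]), 0.68)]
turn frac -0.0012
t 12.93 pos [449.  164.  154.9] rpy [180.   -0.   86.8] F [-0.4  0.4  0.3] open 0.699
frac total xyz [ 0.3247 -0.012   0.3823] min rows 4.0
```

View pics/w8.png

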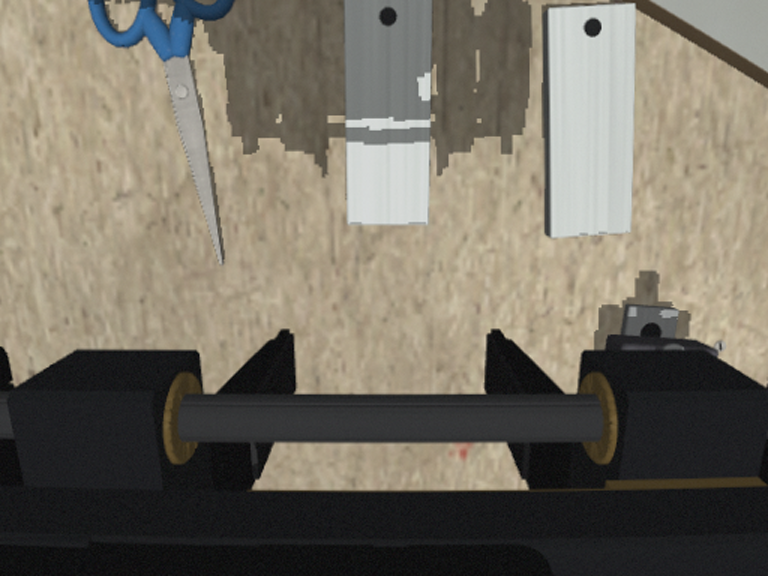

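View pics/t8.png

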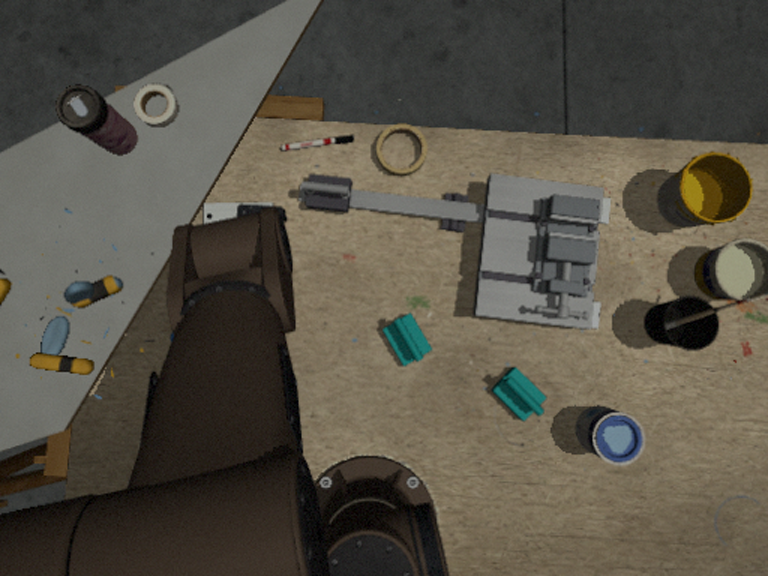

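The weight sits at t8 (326,193) on the bar. In w8 the near packer is at (388,110) and the far one at (590,120). Before grasping, one enlarged crop will settle which is the thin one.

```bash
python3 - <<'E'
from h import *
im=cv2.imread('pics/w8.png')
a=cv2.resize(im[195:260,330:450],None,fx=6,fy=5);b=cv2.resize(im[195:260,530:650],None,fx=6,fy=5)
cv2.imwrite('pics/cmp.png',cv2.resize(np.vstack([a,b]),(640,580)))
mv=cammodel('wrist')
# predicted edges if thickness t: 
for t in (8,13):
    f=pix2z('wrist',np.array([[551,237],[631,233]])/1.5,t,mv); n=pix2z('wrist',np.array([[347,223],[428.5,223]])/1.5,t,mv)
    print(t,'far w',np.linalg.norm(f[0]-f[1]).round(1),'near w',np.linalg.norm(n[0]-n[1]).round(1))
    for nm,q in (('far',f),('near',n)):
        g=q.copy(); g[:,2]=0; print(nm,q[:,:2].round(1).tolist(),'ground px',(proj('wrist',g,mv)*1.5).round(1).tolist())
E
```

```text
8 far w 50.0 near w 49.6
far [[548.9, 179.8], [598.9, 179.7]] ground px [[547.2, 235.2], [625.4, 231.3]]
near [[424.3, 195.4], [473.8, 192.6]] ground px [[348.0, 221.5], [427.6, 221.5]]
13 far w 49.2 near w 48.8
far [[547.4, 180.6], [596.6, 180.5]] ground px [[544.8, 234.1], [621.8, 230.2]]
near [[424.7, 196.0], [473.5, 193.2]] ground px [[348.7, 220.6], [427.0, 220.6]]
```

View pics/cmp.png

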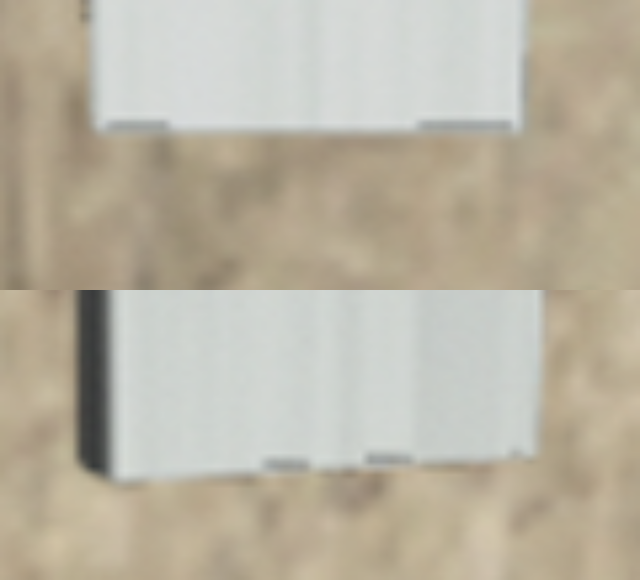

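The far packer shows a 6.4 px dark side face (6.2 expected for 13 mm, 3.8 for 8 mm), so the near packer at w8 (388,110) is the thin one. I'll grasp it 35 mm outward of its centre.

```bash
python3 -m pendant '[0.11,-0.005,0.05,0,-0.4,0.11,-0.005,0.06,0,-0.4,0.105,-0.005,0.06,0,-0.4,0,0,0.09,0,-0.4,0,0,0.06,0,-0.4,0,0,0.03,0,-0.4,0,0,0.015,0,-0.4,0,0,0,0,-0.4]'
python3 - <<'E'
from h import *
snap('wrist','w9',None,1.5);
to(453,294,2,87)
E
```

```text
t: 13.92
eef_pos: [449.8, 294.5, 9.3]
tcp_rot: [3.141, -0.0, 1.515]
ft_force: [0.2, -0.2, -0.2]
opening: 0.699
turn frac -0.001
t 13.97 pos [449.9 294.6   9.6] rpy [180.   -0.   86.8] F [ 1.1 -0.   0.4] open 0.701
frac total xyz [-0.001   0.0079  0.019 ] min rows 1.0
```

View pics/w9.png

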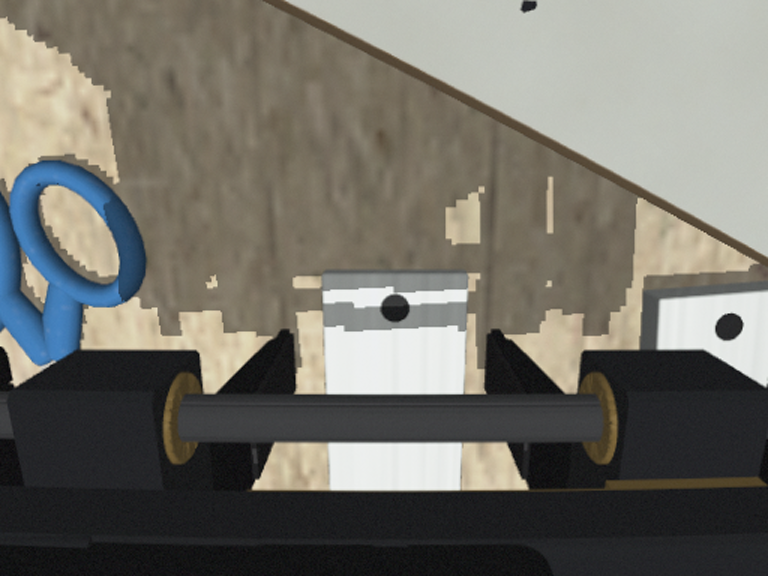

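The packer (w9 (395,380)) lies centred between the fingers. I'll lower and close.

```bash
python3 -m pendant '[0,0.004,0.0175,0,-0.4,0,0,0,0,0.2,0,0,0,0,0.5,0,0,0,0,1,0,0,0,0,1,0,0,0,0,1]'; python3 -m pendant '[0,0,-0.02,0,1,0,0,-0.05,0,1,0,0,-0.05,0,1,0,0,-0.05,0,1,0,0,0,0,1]'
python3 - <<'E'
from h import *
snap('wrist','w10',None,1.5)
snap('side','s10',(190,130,350,220),5)
to(446,-90,60,83)
E
```

```text
t: 14.72
eef_pos: [451.1, 294.5, 2.2]
tcp_rot: [3.141, -0.0, 1.516]
ft_force: [1.2, 0.2, 1.7]
opening: 0.522
t: 15.35
eef_pos: [451.6, 294.8, 71.4]
tcp_rot: [3.139, -0.001, 1.516]
ft_force: [0.0, 0.8, -1.1]
opening: 0.52
turn frac 0.0213
t 15.45 pos [450.9 294.4  69.8] rpy [-180.    -0.    86.8] F [-0.7 -0.4 -1.7] open 0.521
frac total xyz [-0.9553  0.105   0.0246] min rows 7.0
```

View pics/s10.png

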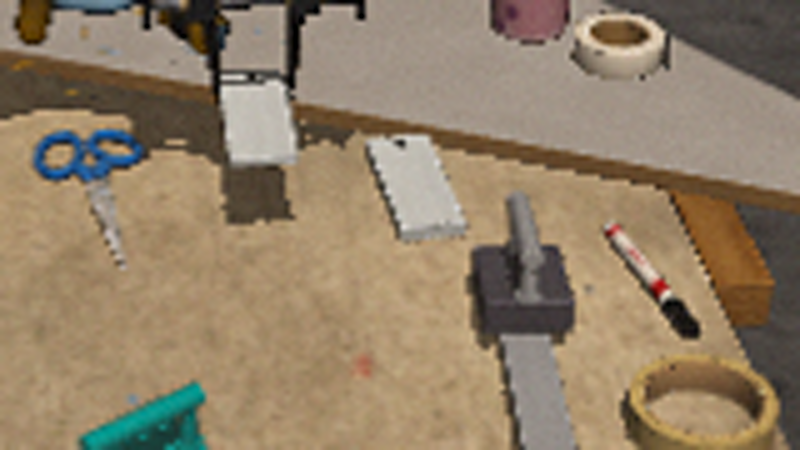

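View pics/w10.png

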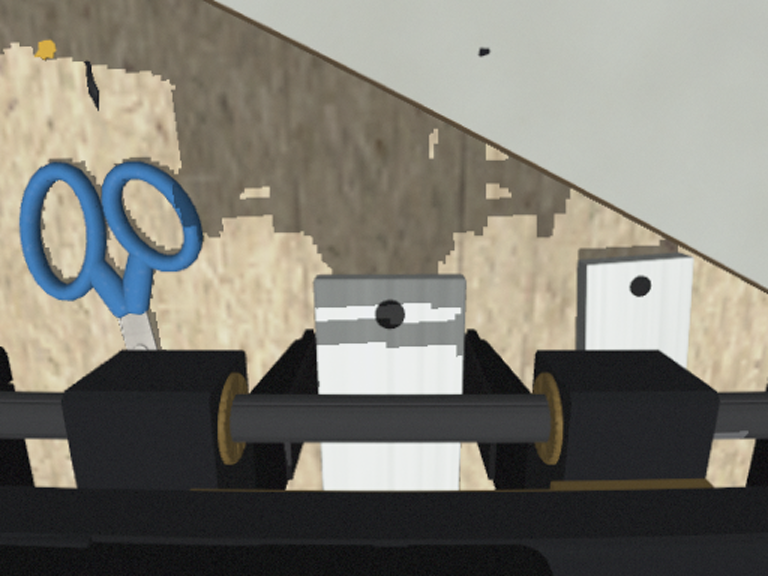

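The packer is held flat. Now I'll locate the raised base's left edge precisely for the insertion.

```bash
python3 - <<'E'
from h import *
mv=cammodel('wrist');s=env.state();z=s['eef_pos'][2]+5.8
q=pix2z('wrist',np.array([[316,276],[466,276]])/1.5,z,mv);print('outer end',q.round(1), 'tcp',s['eef_pos'].round(1),np.linalg.norm(q[0]-q[1]))
snap('top','t11',(300,105,420,230),5)
snap('side','s11',(225,220,360,330),5)
E
```

```text
outer end [[428.4 326.   75.6]
 [476.8 323.3  75.6]] tcp [450.9 294.4  69.8] 48.459543128785825
```

View pics/t11.png

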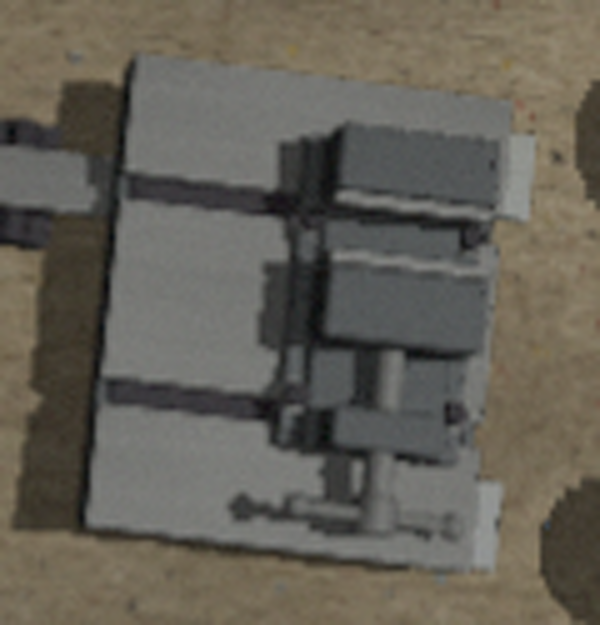

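View pics/s11.png

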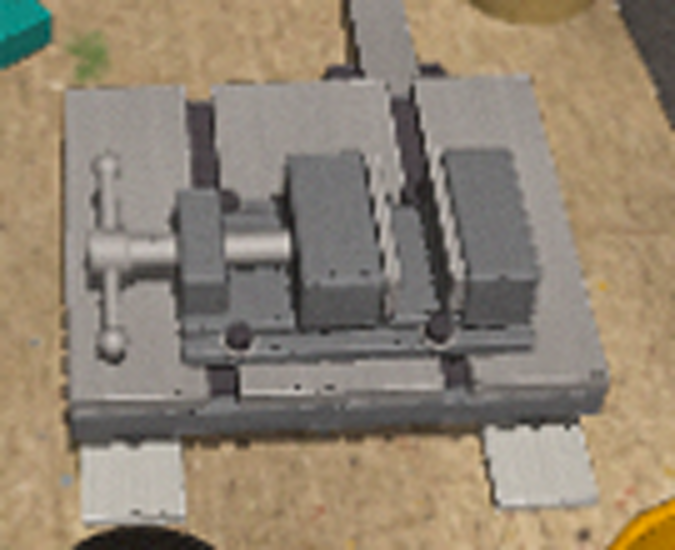

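```bash
python3 - <<'E'
from h import *
px=np.array([[135,56],[85,527],[511,100],[475,572]])/5+[300,105]
L=pix2z('top',px[:2],67);R=pix2z('top',px[2:],59.5);print('top L',L.round(1).tolist(),'R',R.round(1).tolist())
ps=np.array([[530,76],[66,90],[607,375],[68,397]])/5+[225,220]
L2=pix2z('side',ps[:2],67);R2=pix2z('side',ps[2:],59.5);print('side L',L2.round(1).tolist(),'R',R2.round(1).tolist())
for l,r in((L,R),(L2,R2)):
    d=(l[0]-l[1])[:2];d2=(r[0]-r[1])[:2];a=np.arctan2(d[1],d[0]);print('len',np.hypot(*d),np.hypot(*d2),'yaw',np.degrees(a),np.degrees(np.arctan2(d2[1],d2[0])),'width',np.linalg.norm(l.mean(0)-r.mean(0)))
    c=(l.mean(0)+r.mean(0))[:2]/2; 
    th=np.radians(-6.9);X=np.array([np.cos(th),np.sin(th)]);Y=np.array([-np.sin(th),np.cos(th)])
    print('centre',c,'leftmid',l.mean(0),'foot',c-70*X+85*Y)
E
```

```text
top L [[633.5, -219.0, 67.0], [377.0, -188.9, 67.0]] R [[611.2, -425.7, 59.5], [353.7, -399.1, 59.5]]
side L [[637.7, -225.2, 67.0], [380.6, -194.0, 67.0]] R [[611.4, -428.5, 59.5], [355.2, -397.7, 59.5]]
len 258.2707943559216 258.8966602639461 yaw -6.690439593809013 -5.900213311071053 width 209.8703857356973
centre [ 493.87807395 -308.18110033] leftmid [ 505.28402323 -203.93506193   67.        ] foot [ 434.59669132 -215.38714755]
len 259.05270863436664 258.0077796024674 yaw -6.920469091873765 -6.834870529198393 width 205.26344696245033
centre [ 496.23148622 -311.3553456 ] leftmid [ 509.15278879 -209.60934762   67.        ] foot [ 436.95010359 -218.56139282]
```

Foot estimate is (436.5,-214) with base yaw -6.8°, and the two cameras agree within 3 mm. The target TCP is (444.2,-149.5), with the pre-insert point at (452,-85).

```bash
python3 -m pendant '[0,0,0,0.0205,1,-0.08,0.01,0,0,1,-0.125,0.0152,0,0,1,-0.125,0.0152,0,0,1,-0.125,0.0152,0,0,1,-0.125,0.0152,0,0,1,-0.125,0.0152,0,0,1,-0.125,0.0152,0,0,1,-0.08,0.01,0,0,1,0,0,0,0,1]'
python3 - <<'E'
from h import *
snap('side','s12',(170,150,370,300),4)
snap('top','t12',(220,110,420,260),4)
to(452,-85,4.2,83.2)
E
```

```text
t: 16.8
eef_pos: [451.6, -74.0, 69.4]
tcp_rot: [-3.141, -0.0, 1.448]
ft_force: [-0.5, 0.2, -1.7]
opening: 0.518
turn frac -0.0006
t 16.9 pos [451.4 -72.1  69.5] rpy [-179.9   -0.    83.1] F [ 0.4  1.1 -1.6] open 0.519
frac total xyz [-0.0318  0.0053  0.1633] min rows 2.0
```

View pics/s12.png

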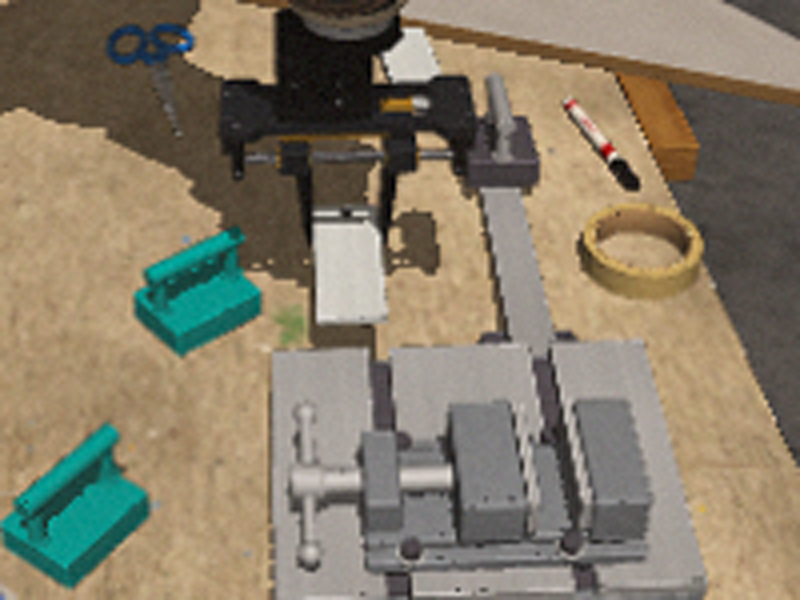

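View pics/t12.png

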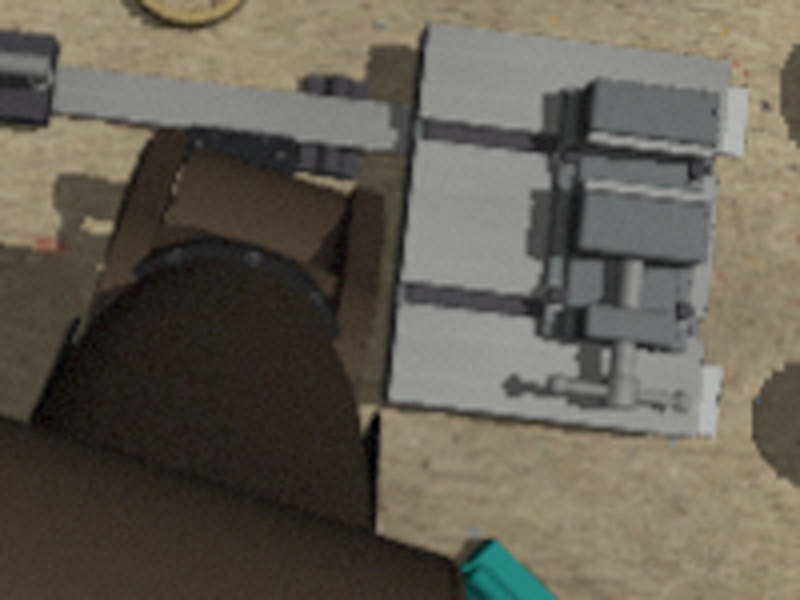

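The packer (s12 (350,270)) is in front of the base, clear of the turquoise weight. Now down to 2 mm above the bench.

```bash
python3 -m pendant '[-0.016,0.0025,0.04,0,1,-0.016,0.0025,0.05,0,1,0,0,0.04,0,1,0,0,0.025,0,1,0,0,0.008,0,1,0,0,0,0,1]'
python3 - <<'E'
from h import *
snap('side','s13',(220,170,320,260),7)
to(444.2,-149.5,4.2,83.2)
E
```

```text
t: 17.65
eef_pos: [452.3, -84.9, 4.9]
tcp_rot: [3.142, -0.0, 1.452]
ft_force: [-0.6, -0.1, -1.3]
opening: 0.523
turn frac -0.0002
t 17.7 pos [452.4 -85.    5.1] rpy [180.    0.   83.2] F [-1.   0.9 -1.2] open 0.52
frac total xyz [-0.1626 -0.0013  0.0023] min rows 2.0
```

View pics/s13.png

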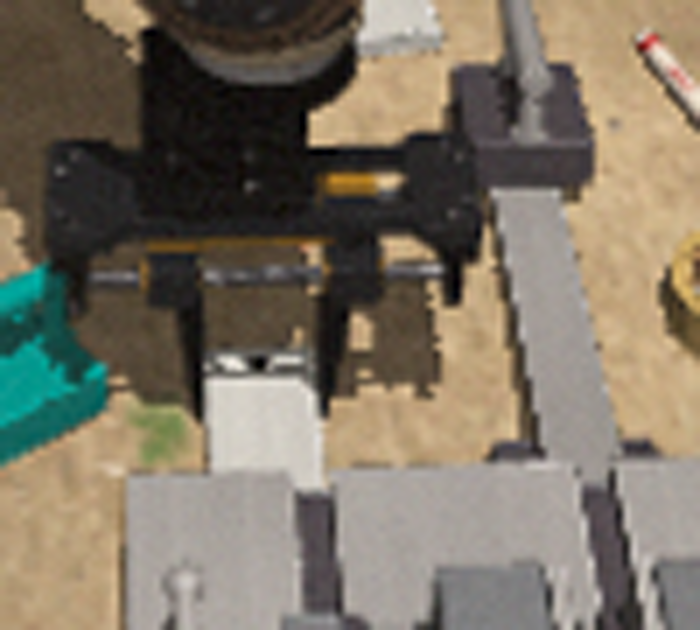

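```bash
python3 -m pendant '[-0.02,0,0.0005,0,1,-0.02,0,0.0005,0,1,-0.02,0,0.0005,0,1,-0.02,-0.001,0.0005,0,1,0,0,0,0,1]';python3 -m pendant '[-0.02,0,0,0,1,-0.02,0,0,0,1,-0.02,0,0,0,1,-0.0226,0,0,0,1,0,0,0,0,1]'
python3 - <<'E'
from h import *
snap('side','s14',(200,170,340,290),5)
snap('wrist','w14',None,1.5)
snap('top','t14',(220,110,420,260),4)
to(444.2,-149.5,4.2,83.2)
E
```

```text
t: 18.32
eef_pos: [447.9, -117.5, 4.0]
tcp_rot: [3.141, -0.0, 1.45]
ft_force: [0.7, 0.1, -2.1]
opening: 0.519
t: 18.95
eef_pos: [444.0, -150.4, 4.0]
tcp_rot: [3.141, -0.0, 1.45]
ft_force: [0.2, 0.0, -1.0]
opening: 0.521
turn frac -0.0003
t 19.1 pos [ 444.  -149.6    4. ] rpy [-180.    -0.    83.1] F [ 0.7  0.4 -1.1] open 0.524
frac total xyz [ 0.0002  0.0005 -0.0005] min rows 1.0
```

View pics/s14.png

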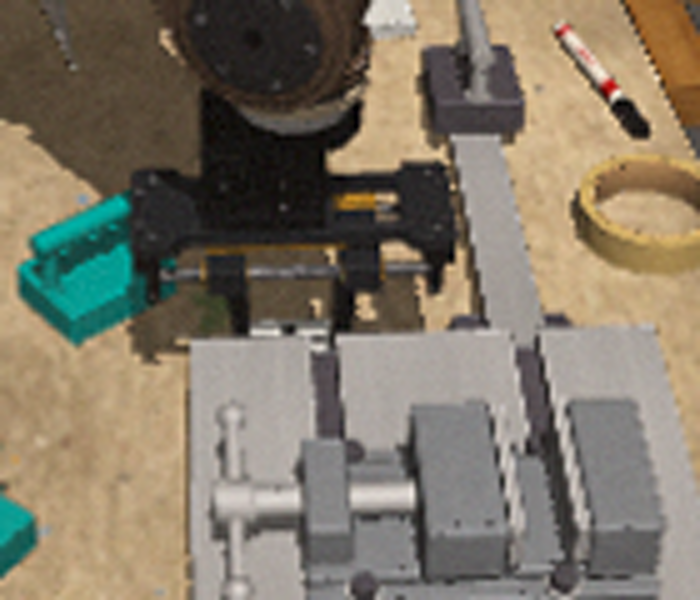

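View pics/t14.png

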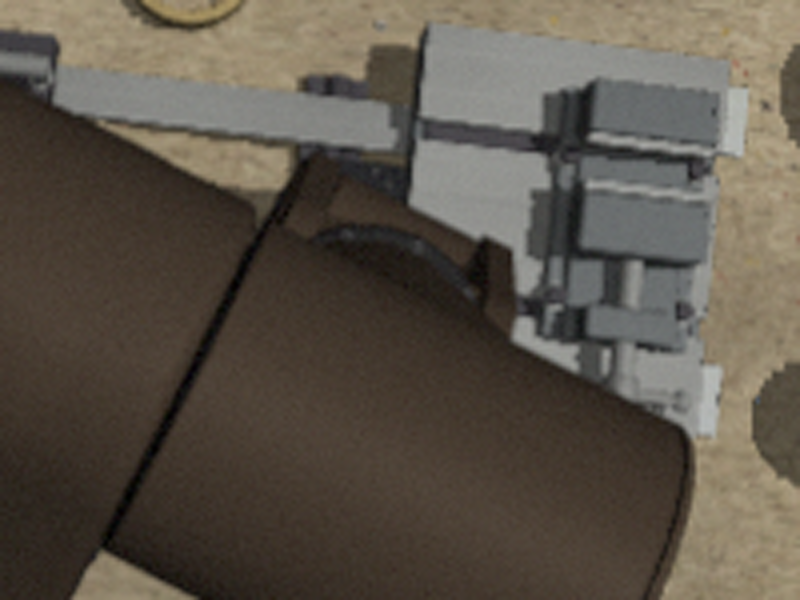

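View pics/w14.png

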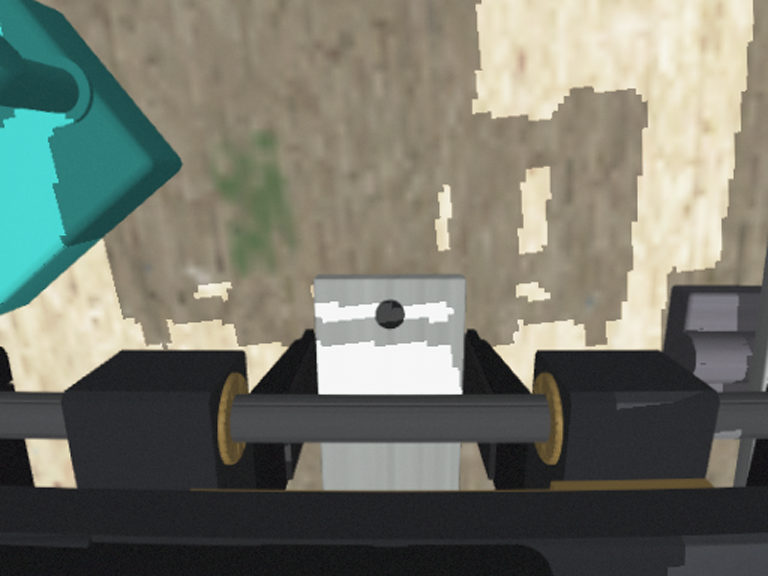

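No contact while sliding (force about 1 N), and the packer has not shifted in the grip. I'll set it down on the bench and release it.

```bash
python3 -m pendant '[0,0,0.0045,0,1,0,0,0,0,1,0,0,0,0,0.2,0,0,0,0,-0.15,0,0,0,0,-0.25,0,0,0,0,-0.25,0,0,0,0,-0.25]';python3 -m pendant '[0.0,0,-0.04,0,-0.25,0.04,0,-0.08,0,-0.25,0.06,0,-0.12,0,-0.25,0.06,0,-0.12,0,-0.25,0.0,0,-0.04,0,-0.25,0,0,0,0,-0.25]'
python3 - <<'E'
from h import *
snap('side','s15',(200,170,340,290),5)
snap('wrist','w15',None,1.5)
to(608,79,155,83.2)
E
```

```text
t: 19.98
eef_pos: [444.1, -149.7, 2.2]
tcp_rot: [3.142, -0.0, 1.451]
ft_force: [0.1, 0.4, 0.1]
opening: 0.628
t: 20.72
eef_pos: [452.1, -86.1, 163.2]
tcp_rot: [3.139, 0.001, 1.452]
ft_force: [-0.5, -0.3, -0.3]
opening: 0.626
turn frac -0.0004
t 20.82 pos [451.4 -86.2 161.6] rpy [-180.    -0.    83.1] F [-0.1  0.1 -0.1] open 0.625
frac total xyz [0.4565 0.3399 0.0164] min rows 4.0
```

View pics/s15.png

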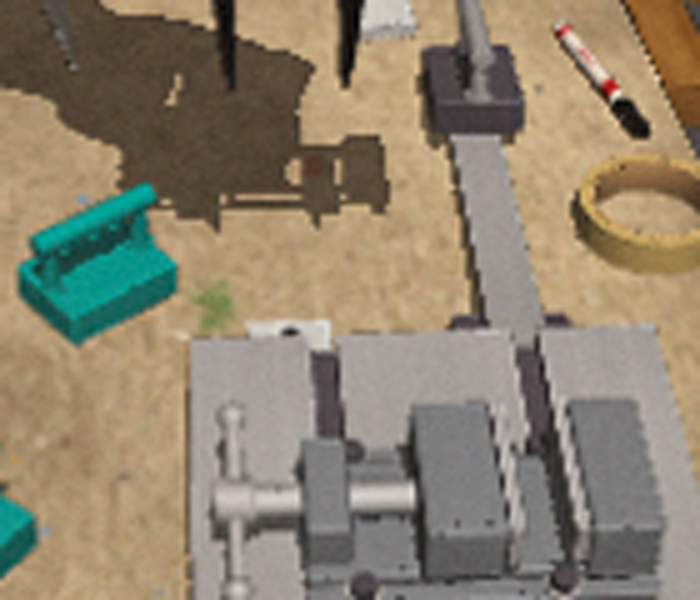

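View pics/w15.png

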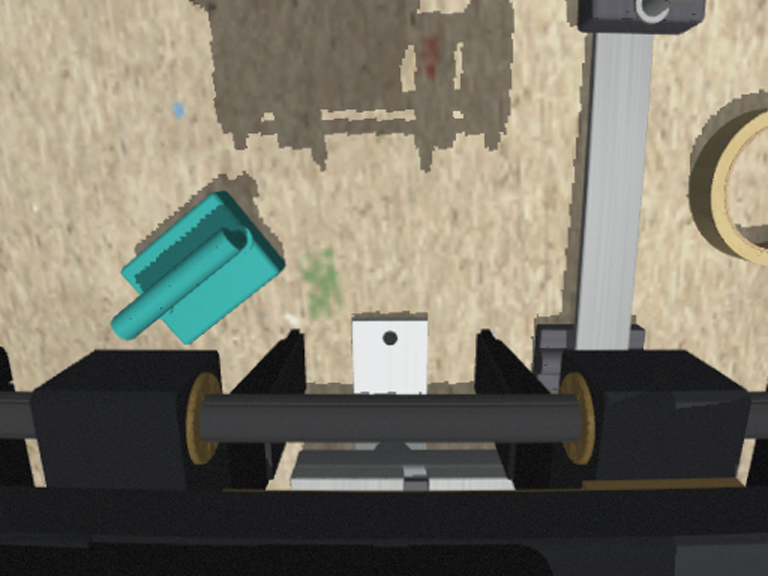

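```bash
python3 - <<'E'
from h import *
mv=cammodel('wrist')
q=pix2z('wrist',np.array([[353,319],[427,319]])/1.5,8,mv);print(q.round(1),q.mean(0).round(1))
snap('top','t15',(240,110,400,230),5)
print([(np.round(d['xyz'],1),round(d['confidence'],2)) for d in env.landmark_of('left_foot','top')])
print([(np.round(d['xyz'],1),round(d['confidence'],2)) for d in env.landmark_of('packer_thin','top')])
E
```

```text
[[ 423.2 -116.2    8. ]
 [ 470.9 -122.     8. ]] [ 447.  -119.1    8. ]
[]
[]
```

View pics/t15.png

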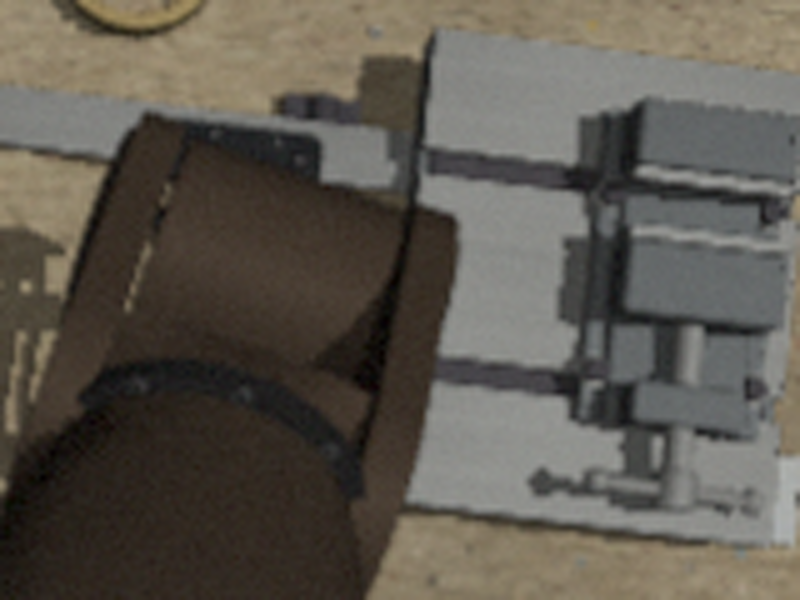

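The outer end is at (447,-119), as intended (447.8,-119.6). I'll go back to the weight and look again with the arm clear of the packer.

```bash
python3 -m pendant '[0.065,0.0895,0,0,-0.25,0.065,0.0895,0,0,-0.25,0.065,0.0895,0,0,-0.25,0.065,0.0895,0,0,-0.25,0,0,0,0,-0.25]'
python3 - <<'E'
from h import *
snap('top','t16',(240,110,400,230),5)
snap('wrist','w16',None,1.5)
to(608,80,100,83.2)
E
```

```text
t: 21.6
eef_pos: [607.7, 1.1, 160.6]
tcp_rot: [-3.14, -0.0, 1.453]
ft_force: [-0.8, -0.3, -0.3]
opening: 0.627
turn frac -0.0002
t 21.7 pos [605.6  -0.  160.9] rpy [-179.9    0.    83.2] F [-0.2  0.   0.3] open 0.626
frac total xyz [ 0.1994 -0.0178  0.1523] min rows 2.0
```

View pics/t16.png

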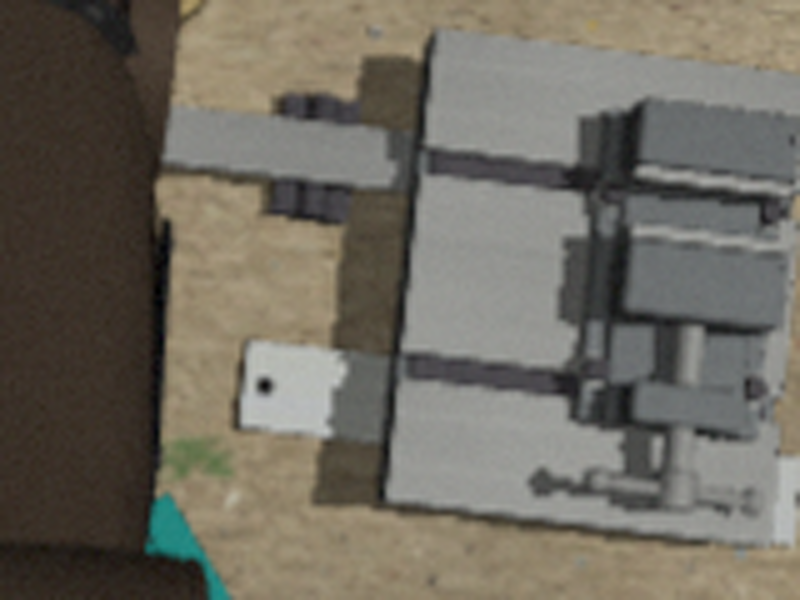

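View pics/w16.png

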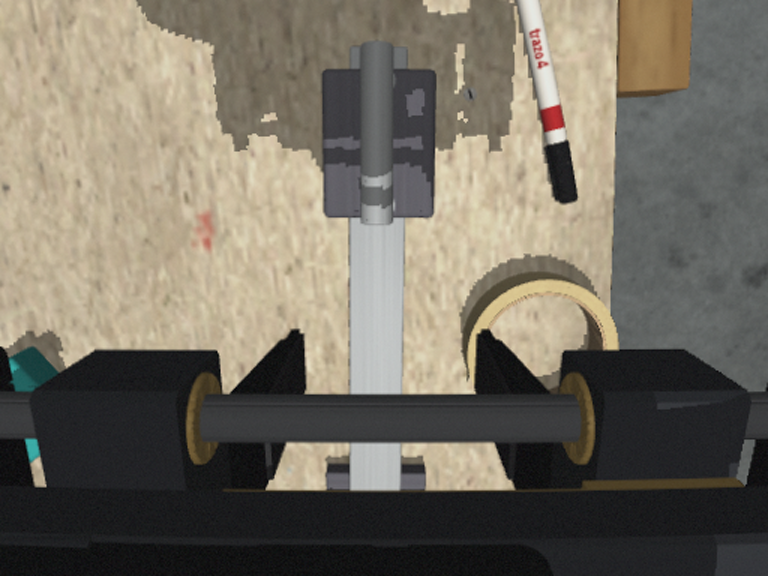

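The packer lies under the left edge at t16 (315,390), where the foot should be. The weight is in view at w16 (378,140). Now its handle position.

```bash
python3 - <<'E'
from h import *
mv=cammodel('wrist')
a=pix2z('wrist',np.array([[377.5,42]])/1.5,73,mv)[0];b=pix2z('wrist',np.array([[376.5,222]])/1.5,77,mv)[0]
print(a.round(1),b.round(1),(a+b)/2,np.degrees(np.arctan2(*(a-b)[1::-1])))
c=pix2z('wrist',np.array([[323,71],[436,71],[434,216],[324,216]])/1.5,38,mv);print(c.mean(0).round(1))
m=(a+b)/2;to(m[0],m[1],53.5,83.2)
E
```

```text
[613.9 120.2  73. ] [603.2  38.1  77. ] [608.54426545  79.15235311  75.        ] 82.54149069262841
[608.3  75.2  38. ]
turn frac -0.0002
t 21.7 pos [605.6  -0.  160.9] rpy [-179.9    0.    83.2] F [-0.2  0.   0.3] open 0.626
frac total xyz [ 0.1975 -0.0162  0.2686] min rows 3.0
```

```bash
python3 -m pendant '[0.0985,-0.0075,0,0,-0.25,0.0985,-0.0075,0,0,-0.25,0,0,0.08,0,-0.25,0,0,0.09,0,-0.25,0,0,0.06,0,-0.25,0,0,0.038,0,-0.25,0,0,0,0,-0.25,0,0,0,0,0.5,0,0,0,0,1,0,0,0,0,1]'; python3 -m pendant '[0,0,0,0,1,0,0,0,0,1,0,0,0,0,1]'
python3 - <<'E'
from h import *
snap('wrist','w17',None,1.5)
to(608,80,53.5,83.2)
E
```

```text
t: 22.95
eef_pos: [610.0, 79.0, 55.7]
tcp_rot: [3.141, -0.0, 1.451]
ft_force: [0.4, -0.2, -0.3]
opening: 0.365
t: 23.32
eef_pos: [609.7, 79.0, 55.1]
tcp_rot: [-3.141, -0.0, 1.451]
ft_force: [-0.9, 0.8, 1.8]
opening: 0.157
turn frac -0.0003
t 23.38 pos [609.7  79.   55.1] rpy [-180.    -0.    83.1] F [-1.2  0.6  2.3] open 0.16
frac total xyz [ 0.0019 -0.0044  0.004 ] min rows 1.0
```

View pics/w17.png

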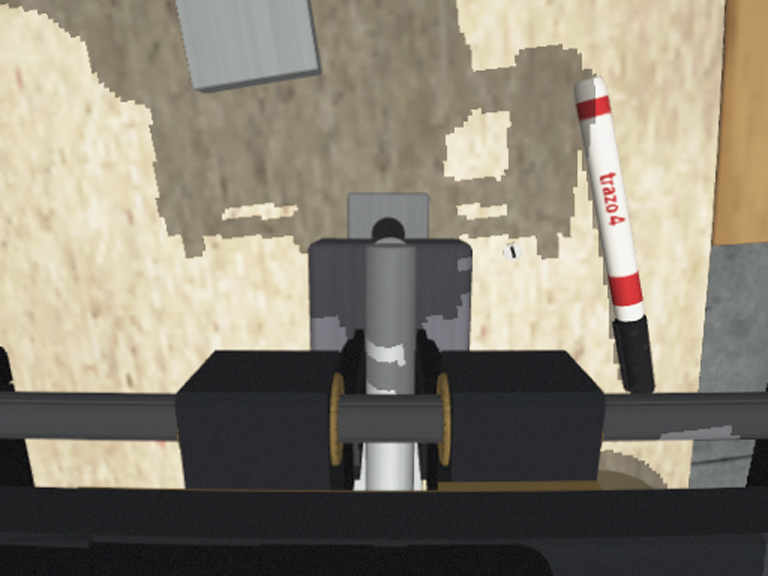

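The handle is gripped. I'll raise slowly to let the base down.

```bash
python3 -m pendant '[0,0,-0.006,0,1,0,0,-0.006,0,1,0,0,-0.006,0,1,0,0,-0.006,0,1,0,0,-0.006,0,1,0,0,-0.006,0,1,0,0,-0.006,0,1,0,0,-0.006,0,1,0,0,-0.006,0,1,0,0,0,0,1]'; python3 -m pendant '[0,0,-0.006,0,1,0,0,-0.006,0,1,0,0,-0.006,0,1,0,0,-0.006,0,1,0,0,-0.006,0,1,0,0,-0.006,0,1,0,0,-0.006,0,1,0,0,-0.006,0,1,0,0,-0.006,0,1,0,0,0,0,1]'
python3 - <<'E'
from h import *
snap('side','s18',(200,150,340,290),4)
to(608,80,153.5,83.2)
E
```

```text
t: 24.62
eef_pos: [609.9, 79.0, 76.8]
tcp_rot: [3.141, -0.0, 1.451]
ft_force: [-0.7, -0.5, -6.6]
opening: 0.157
t: 25.88
eef_pos: [609.8, 79.0, 98.5]
tcp_rot: [3.141, -0.0, 1.451]
ft_force: [-0.3, -0.4, -9.0]
opening: 0.165
turn frac -0.0003
t 25.93 pos [609.8  79.   98.3] rpy [180.   -0.   83.1] F [ -0.4  -0.7 -10.5] open 0.161
frac total xyz [ 0.002  -0.0047 -0.138 ] min rows 1.0
```

View pics/s18.png

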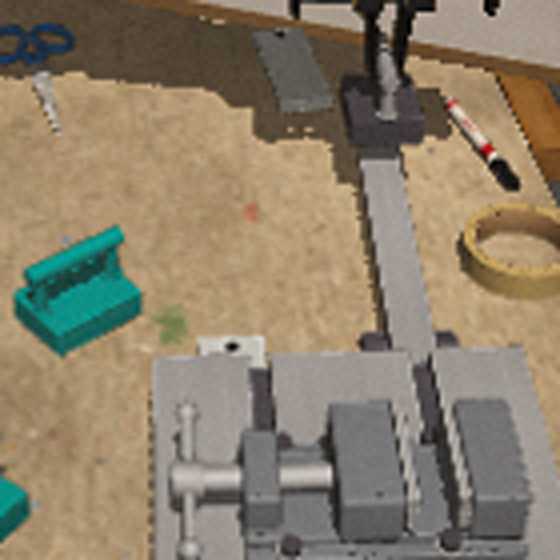

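The full weight is on the arm and the base has settled on the packer (s18). I'll move the weight over the open bench near its old spot.

```bash
python3 -m pendant '[0,0,-0.04,0,1,0,0,-0.08,0,1,-0.02,-0.06,0,0,1,-0.03,-0.09,0,0,1,-0.03,-0.09,0,0,1,-0.034,-0.099,0,0,1,0,0,0.08,0,1,0,0,0.08,0,1,0,0,0.04,0,1,0,0,0.0,0,1]'
python3 - <<'E'
from h import *
snap('side','s19',(200,150,340,290),4)
to(470,50,46,83.2)
E
```

```text
t: 27.18
eef_pos: [469.8, 49.9, 66.4]
tcp_rot: [-3.141, -0.0, 1.451]
ft_force: [-0.2, -0.5, -8.8]
opening: 0.158
turn frac -0.0003
t 27.23 pos [470.2  49.9  67. ] rpy [180.   -0.   83.1] F [-0.3  0.2 -9.2] open 0.16
frac total xyz [ 0.0003 -0.0005  0.0525] min rows 1.0
```

View pics/s19.png

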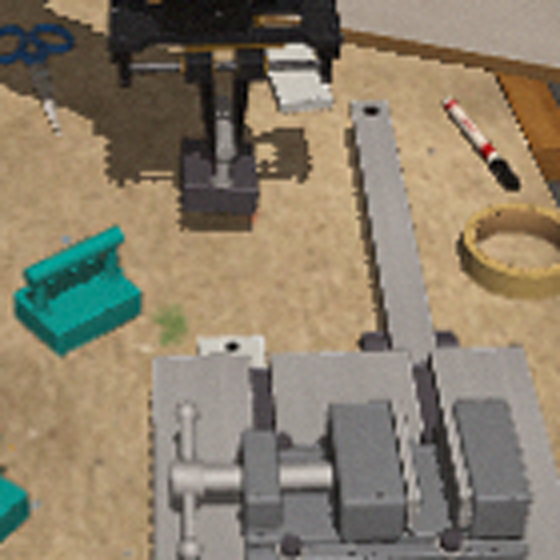

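```bash
python3 -m pendant '[0,0,0.02,0,1,0,0,0.02,0,1,0,0,0.01,0,1,0,0,0.0,0,1]'; python3 -m pendant '[0,0,0.004,0,1,0,0,0.004,0,1,0,0,0.0,0,1]'
```

```text
t: 27.72
eef_pos: [468.7, 49.5, 46.5]
tcp_rot: [-3.14, 0.0, 1.451]
ft_force: [-4.7, -4.6, 1.9]
opening: 0.163
t: 28.1
eef_pos: [468.4, 49.5, 43.6]
tcp_rot: [-3.139, 0.001, 1.451]
ft_force: [-8.0, -4.8, 8.4]
opening: 0.16
```

The weight is on the bench. I'll release it and rise.

```bash
python3 -m pendant '[0,0,0,0,0.5,0,0,0,0,0.2,0,0,0,0,-0.2,0,0,0,0,-0.3,0,0,0,0,-0.3,0,0,0,0,-0.3]'; python3 -m pendant '[0,0,-0.04,0,-0.3,0,0,-0.1,0,-0.3,0,0,-0.1,0,-0.3,-0.0,0,-0.15,0,-0.3,0.12,0,-0.08,0,-0.3,0.12,0,0,0,-0.3,0.12,0,0,0,-0.3,0.12,0,0,0,-0.3,0.1,0,0,0,-0.3,0,0,0,0,-0.3]'
python3 - <<'E'
from h import *
snap('side','s20',(180,130,380,330),3)
snap('top','t20',(180,80,420,280),3)
for t in ['weight','left_foot','packer_thin','machine_base','fulcrum','bar_end']:
  for c in ['top','side']:print(t,c,[(np.round(d['xyz'],1),round(d['confidence'],2)) for d in env.landmark_of(t,c)])
to(0,0,0)
E
```

```text
t: 28.85
eef_pos: [469.7, 49.9, 43.0]
tcp_rot: [3.141, -0.0, 1.451]
ft_force: [-0.3, 0.2, 0.4]
opening: 0.642
t: 30.1
eef_pos: [497.1, 282.3, 230.5]
tcp_rot: [-3.141, -0.0, 1.454]
ft_force: [-0.4, -0.2, -0.1]
opening: 0.653
weight top [(array([ 240.6, -277.7,    0.4]), 0.73), (array([468.4,  46.2,   3.5]), 0.61), (array([335.1, -69.6,   1.1]), 0.59)]
weight side [(array([ 237.2, -279.5,    0.5]), 0.85), (array([465.1,  45.9,  -3.3]), 0.7), (array([336.6, -64.5,   1.6]), 0.7)]
left_foot top [(array([ 435. , -213.3,    9.7]), 0.91), (array([705.4,  99.8,   5.4]), 0.54)]
left_foot side [(array([ 437. , -214.7,    6.1]), 0.95)]
packer_thin top [(array([ 441.7, -184. ,   -3.6]), 0.56)]
packer_thin side [(array([586.4, -48.6,  27.9]), 0.62), (array([ 439.7, -185.2,   -2.6]), 0.59)]
machine_base top [(array([ 493.8, -306.8,   10.7]), 0.94)]
machine_base side [(array([ 497.5, -306.1,    7.5]), 0.57)]
fulcrum top [(array([331.1, 276.6,   2.5]), 0.7), (array([ 576.3, -161.9,    1.4]), 0.67)]
fulcrum side [(array([ 575.6, -161.6,   -0.9]), 0.37)]
bar_end top [(array([613.6, 135. ,  44.4]), 0.88)]
bar_end side [(array([610.5, 136. ,  39.2]), 0.88)]
t 30.8 pos [497.4 280.1 231.1] rpy [180.   -0.   83.1] F [-0.8  0.3 -0. ] open 0.65
frac total xyz [-0.8438 -1.1509  0.5777] min rows 11.0
```

View pics/s20.png

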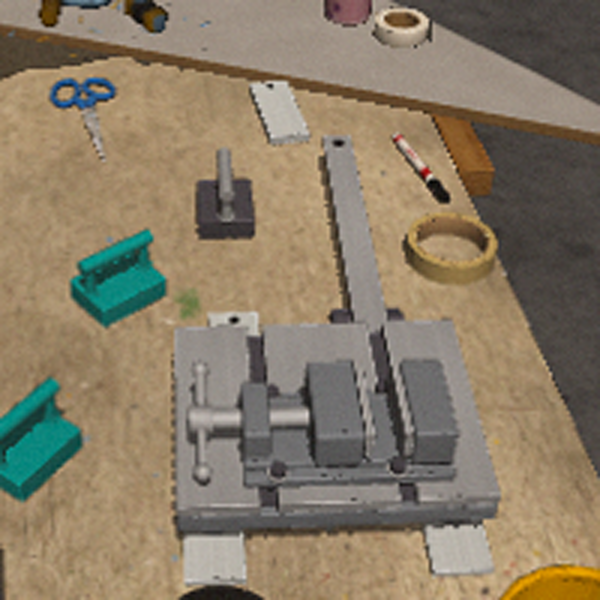

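View pics/t20.png

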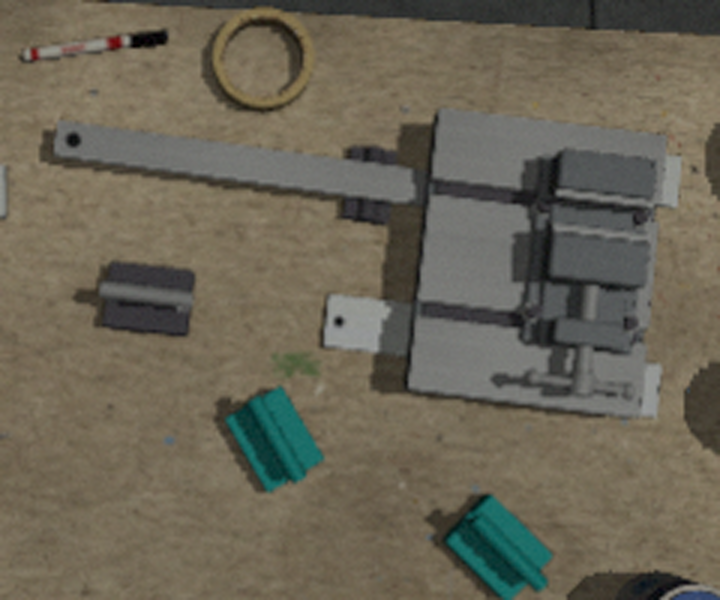

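All checks agree: foot at about 8 mm, packer under it, base in place, weight upright and clear, arm touching nothing. Handing in.

```bash
python3 - <<'E'
from h import *
print(env.job_done())
E
```

```text
the job is handed in; nothing more can be done
None
```

The job is done and handed in at about 31 s of the 69 s allowed; the hand-in reports no verdict. I set the dark weight on the bar about 55 mm from its free end, which sank to the bench and held the base up. I then slid the 8 mm packer in under the left foot without contact, and lifted the weight off slowly. It now stands upright on the open bench at about (468, 47).

**Last checks:**
- **Foot:** it sits at about 8 mm (the two cameras read 9.7 and 6.1 mm), at about (436, -214).
- **Packer:** the packer's centre reads about (441, -185), so it should extend at least 10 mm past the foot on every side. The foot itself is hidden, so this comes from positions, not from seeing it.
- **Base:** it is within about 3 mm of where it started, which is within the cameras' accuracy.
- **Tape, scissors and marker:** the tape, scissors and marker look undisturbed in the pictures.
- **Forces:** wrist forces I read stayed under 20 N, and the arm is clear of everything.

**Disagreements:** the networks gave a few false hits, such as a second "left_foot" and a second "fulcrum" on empty bench or other objects. I set these aside after comparing them with the pictures.

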